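# Set out the parts for a weld-up

### The job

Set out the weld-up parts on the mats: get the dark steel plate out from under the yellow tape measure, lay it flat on the middle of the red mat with its edges parallel to the mat's, and stand the white union nut, wide end down as it is, on the middle of the plate. Lay the ball bearing flat on the middle of the blue mat and lay the brass coupling on its side on the bare bench midway between the red and blue mats, on the line through their centres. Put the tape measure back on the middle of its green mat, keeping it upright throughout, and leave the chalk and the spanner where they are.

Things in the scene. Friction and masses are not known exactly. Their poses are not given: they have to be found in the camera images.
- tape: yellow tape measure with a black round centre, 31 mm (x) by 70 mm (y), 55 mm tall, about 220 g; origin at the centre of its underside, z up when upright. Its case spans x -14..16 and y -31..35 mm. At the start it stands upright on the dark steel plate, its length along the plate's. Grasp across the case (x).
- plate: dark flat steel plate, 80 mm (x) by 50 mm (y), 8 mm thick, about 250 g; origin at the centre of its underside, z up. At the start it lies on the green mat under the tape measure.
- nut: pale grey-white hexagonal union nut standing on its wide end, 36 mm across flats (x) and 41 mm across corners (y), 31 mm tall: hexagon up to 22 mm, above it a round collar of 30 mm diameter; about 120 g; origin at the centre of its underside, z up.
- bearing: steel ball bearing lying flat, 62 mm outer diameter, 18 mm thick, about 280 g; origin at the centre of its underside, z up.
- coupling: brass pipe coupling lying on its side, 46 mm long (y, its pipe axis), up to 31 mm wide (x, at the hexagon end) and 27 mm high, about 110 g; origin under the middle of its length, at its underside.
- red_mat: red rubber mat fixed to the bench, 110 x 110 mm square, 5 mm thick with a thin black border line; origin at the centre of its underside (bench level), x and y along its edges, z up. The blue mat's centre lies 250 mm from its centre along its y axis (on its left or its right), at the same yaw.
- blue_mat: blue rubber mat fixed to the bench, 110 x 110 mm square, 5 mm thick with a thin black border line; origin at the centre of its underside (bench level), x and y along its edges, z up. It lies beside the red mat, centres 250 mm apart, bare bench between them.
- green_mat: green rubber mat fixed to the bench, 110 x 110 mm square, 5 mm thick with a thin black border line; origin at the centre of its underside (bench level), x and y along its edges, z up. The tape measure's own place.
- chalk: bystander: white stick of marking chalk on the bench behind the mats, 11 x 91 x 11 mm, origin at the centre of its underside, y along it. Leave alone. (To its left a fixed black cable lies on the bench at x over 0.64, y 0.10 to 0.22: set nothing down there. The bench between and in front of the mats is clear.)
- spanner: bystander: small steel open-ended spanner lying behind the mats, beyond the chalk, 25 x 157 x 10 mm, origin at the centre of its underside, y along it. Leave alone.
Mind the look-alikes: they are no part of the job. Leave any pink or turquoise look-alike of the coupling alone. There is more than one size of the bearing; the job needs the smaller.

How it is judged:
By the outcome, as a careful person would: the job done as asked, in the order asked, and still so for the second after the job is handed in, with the robot touching nothing.
It also fails if it takes over 136 s, if anything falls off the work surface, if the arm or the gripper's body presses on something with over 40 N, if the wrist force passes 120 N, or if a joint passes its speed limit or range.

### The arm

A 7-joint arm with a two-finger parallel gripper is mounted at the origin on a cart in front of the work surface, level with it; the furniture and walls round the work are solid. World frame = base frame: x ahead of the robot, y to its left, z up, the work surface at z = 0. Lengths are in m, angles in rad, forces in N, time in s.
With the tool pointing down it reaches from about 0.4 to 0.85 m from the base axis. Payload 10.4 kg.
Tool frame: the origin (TCP) lies on the centre line of the jaws, within the pads' length; the fingertips stand 11 mm ahead of it and the grasp point (between the pads) lies 8 mm behind it; z points along the fingers, y is the line along which they close (so a half turn about z gives the same grasp; the last joint's range is limited). The gripper opens to 87 mm and grips with 3 to 60 N. Pads are 19 mm wide; open, the fingers measure 117 mm over their backs; the gripper's body (75 mm by 190 mm) begins 51 mm behind the grasp point.
Start: joints at [-1.321, 0.332, -0.065, 1.46, 0.022, 1.35, -0.088], TCP at [0.168, 0.602, 0.234] pointing down, gripper open.
Joint ranges: [-2.6, 2.6], [-0.5, 2.12], [-1.47, 1.34], [0.16, 2.42], [-1.27, 4.41], [0.06, 2.06], [-2.6, 2.6]. Speed limits (rad/s): [2.22, 2.22, 2.79, 2.79, 3.14, 3.14, 3.14].

### API

Orientations are given as a unit quaternion [x, y, z, w].
In Python, from bench import r gives the robot as it stands.
- The arm moves only by the shell command python3 -m pendant 'ROWS' [OPENING] [FORCE]. ROWS is JSON, a list of rows, each a list of 4 numbers: the shift along the tool's x, y, z in m, then the turn about the tool's z in rad. A call has 1 to 8 rows; each row shifts and turns the commanded pose from where the row before left it, along the tool's axes as they then stand; what a row does not reach is not made up. A row lasts 1/12 s, in which the tool goes at most 41.7 mm and 7.16 degrees, less where a joint would pass 70% of its speed; a pose out of reach is approached as far as the arm can. A call with a gripper value outside its range is refused whole. OPENING is the opening, from 0 (shut) to 1 (fully open), set as the call begins (- or left out, the last holds). The fingers move at their own pace and stop on an object; FORCE is the grip in N (left out, the last holds). Time passes only in rows, so rows that do not move let the fingers close. It gives the time, the measured TCP pose, the force, the opening and the grip force at its end, in the units of the state.
- r.read_state(): the state, without advancing time (a new reading comes with each control period).
- r.camera(name): name is "side" or "top"; returns a dict with "img" (384x512x3 uint8, red, green, blue), "camera_matrix" (3x3 intrinsics, pixels), "xyz" and "attitude" of the camera in the world. Camera axes: x right, y down, z forward; pixel columns grow to the right and rows downward; lengths in m; the calibration is good to about 2 mm. A picture is of the moment at which its call begins. There is no depth.
- r.close_job(): hands the job in; it is judged then, once.
Trained networks look in the newest picture that a camera, given by its name, has taken for a name from the list of things; names that differ only in an ending like _2 or _b are one class to them, and where a whole thing is asked for, a point or a joint stands for the part that bears it (a point fixed in the world has none). Each returns a list of dicts, best first, with "score" (0 to 1); they miss things now and then, are a little off and sometimes report something else, mostly with a low value. They report only what shows in the picture. A call takes as long as a camera call. They do not tell look-alikes from the thing itself.
- r.outline_of(thing, camera): "mask" (384x512 bool, what is visible of it) and "bbox" ([centre column, centre row, width, height] in pixels, round what is visible of it).
The state is a dict: "time": time; "joint_positions": joint angles; "joint_vel": joint speeds; "joint_torque": joint torques, N m; "ee_pos": TCP position; "eef_rot": TCP orientation; "ft_force": force on the tool from outside, world axes, zero at the start; "torque": the same for the moment, N m; "width": finger opening in m; "grip_force": force on a finger pad.
Only numpy, scipy, OpenCV 4.12 (cv2) and the standard library are available. Lean on these libraries where they do the work, as an engineer would, in place of code of your own. Each camera call takes 0.05 s, during which the arm holds its last target. There are 200 camera calls.

## Working session

There is one attempt and no reset: what is moved stays moved. The work goes in short steps, Python scripts to look and compute and a shell command to move; the robot and the scene stay as the last step left them, time stands still between calls to the robot, and variables do not carry over. Pictures are saved under pics/ and viewed, at most 14 in all, crops included, and the job is handed in when it is done.

```bash
ls; mkdir -p pics; python3 - <<'E'
from bench import r
import cv2
for n in("top","side"):
    c=r.camera(n); cv2.imwrite(f"pics/{n}0.png",c["img"][:,:,::-1]); print(n,c["camera_matrix"],c["xyz"],c["attitude"])
    for t in "tape plate nut bearing coupling red_mat blue_mat green_mat chalk spanner".split():
        print(t,[(round(float(d["score"]),2),[int(v) for v in d["bbox"]]) for d in r.outline_of(t,n)][:5])
s=r.read_state();print(s)
E
```

```text
pics
top [[365.99254839   0.         254.74662922]
 [  0.         365.99254839 195.89663535]
 [  0.           0.           1.        ]] [ 0.34953201 -0.0215241   1.05490366] [ 0.71918706 -0.68687824  0.07280647 -0.0752826 ]
tape [(0.54, [118, 243, 30, 20])]
plate [(0.61, [124, 247, 26, 27])]
nut [(0.74, [278, 158, 30, 8]), (0.68, [373, 263, 18, 9])]
bearing [(0.88, [137, 186, 20, 28]), (0.62, [148, 147, 31, 31])]
coupling [(0.65, [370, 226, 12, 16]), (0.42, [369, 195, 22, 10]), (0.42, [335, 177, 13, 15])]
red_mat [(0.74, [214, 217, 39, 42])]
blue_mat [(0.58, [299, 214, 41, 36])]
green_mat [(0.68, [122, 242, 46, 53])]
chalk []
spanner [(0.62, [285, 144, 49, 5])]
side [[462.67901146   0.         254.73163094]
 [  0.         462.67901146 199.40121744]
 [  0.           0.           1.        ]] [ 0.31489891 -1.04909313  0.6512895 ] [ 0.85575711 -0.09600488  0.05410703 -0.50550496]
tape [(0.62, [312, 298, 24, 24]), (0.5, [193, 158, 16, 20])]
plate []
nut [(0.54, [217, 310, 21, 21])]
bearing [(0.9, [282, 165, 23, 14]), (0.61, [244, 166, 18, 11])]
coupling [(0.8, [309, 299, 24, 26]), (0.73,
[... 286 characters left out ...]
46 ,  0.3322064 , -0.06470242,  1.46010312,  0.02158505,
        1.34990249, -0.08848189]), 'joint_vel': array([ 1.92527256e-03, -2.04024602e-04, -5.48023592e-04,  1.23077119e-05,
        4.51079625e-04,  1.51528590e-03, -5.20452524e-04]), 'joint_torque': array([-5.84687132e-04, -6.23050189e+01,  2.42308859e-02, -3.90134954e+01,
       -6.10822393e-02,  3.16274841e-02, -4.28168178e-06]), 'ee_pos': array([0.16836341, 0.60191448, 0.23357003]), 'eef_rot': array([ 1.35958270e-01,  9.90714564e-01,  3.85148012e-05, -1.18503541e-05]), 'ft_force': array([-0.11844399, -0.09219841, -0.23644607]), 'torque': array([-0.03947444,  0.03566844,  0.02782648]), 'grip_force': 0.0, 'width': 0.08733437106179302}
```

```bash
python3 - <<'E'
import cv2
a=cv2.imread("pics/top0.png")[110:300,70:420]; cv2.imwrite("pics/top0z.png",cv2.resize(a,(798,434),interpolation=cv2.INTER_CUBIC))
a=cv2.imread("pics/side0.png")[130:340,140:400]; cv2.imwrite("pics/side0z.png",cv2.resize(a,(740,598),interpolation=cv2.INTER_CUBIC))
E
```

```text
(no output)
```

View pics/top0z.png

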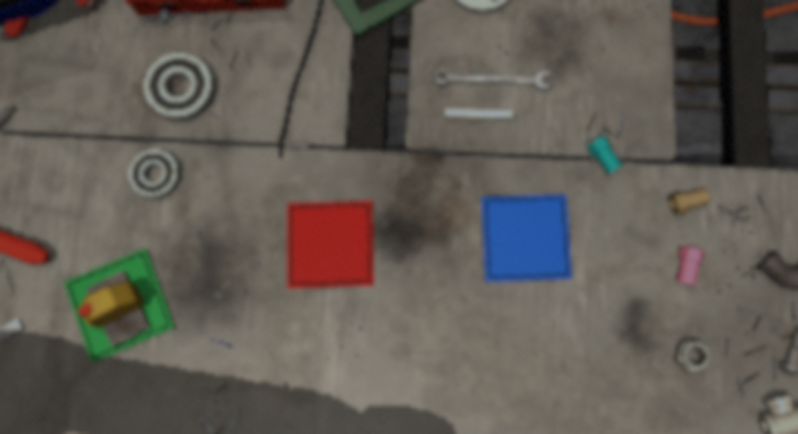

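View pics/side0z.png

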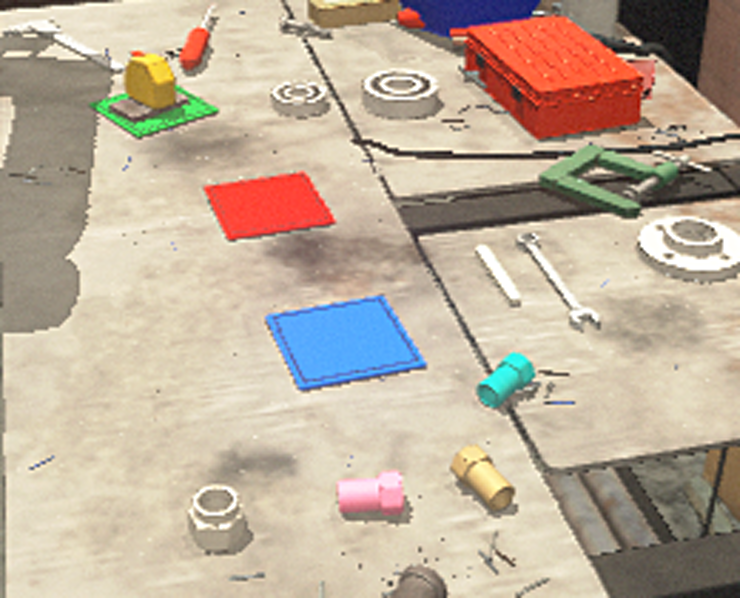

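The pictures show (full top-image pixels):
- **Tape on plate and green mat:** (118,243).
- **Mats:** red (214,217), blue (300,214).
- **Bearing candidates:** small at (137,186), large at (148,147). I choose the small one.
- **Coupling candidates:** brass at (371,198), pink at (372,226), turquoise at (335,177). I choose the brass one.
- **Nut:** (373,265). The spanner at about (285,144) was also reported as a nut, which is wrong.

Next I fit poses against the masks.

```bash
cat > h.py <<'E'
import numpy as np, cv2
from scipy.spatial.transform import Rotation as R
from scipy.optimize import minimize
from bench import r
def box(x0,x1,y0,y1,z0,z1): return np.array([[x,y,z] for x in(x0,x1) for y in(y0,y1) for z in(z0,z1)])/1e3
def cyl(rad,z0,z1,n=32): 
    t=np.arange(n)*2*np.pi/n; return np.array([[rad*np.cos(a),rad*np.sin(a),z] for a in t for z in(z0,z1)])/1e3
def ycyl(rad,y0,y1,n,zc,ph=0):
    t=ph+np.arange(n)*2*np.pi/n; return np.array([[rad*np.cos(a),y,zc+rad*np.sin(a)] for a in t for y in(y0,y1)])/1e3
MAT=box(-55,55,-55,55,0,5)
SH=dict(red_mat=MAT,blue_mat=MAT,green_mat=MAT,plate=box(-40,40,-25,25,0,8),
 tape=np.vstack([box(-14,16,-31,35,0,40),box(-14,16,-20,20,0,55)]),
 nut=np.vstack([cyl(20.5,0,22,6)[:, [1,0,2]],cyl(15,0,31)]),bearing=cyl(31,0,18),
 coupling=np.vstack([ycyl(15.5,-23,-3,6,13.5),ycyl(11.5,-23,23,24,13.5)]))
def proj(c,P):
    q=R.from_quat(c["attitude"]).inv().apply(P-c["xyz"]); q=q@c["camera_matrix"].T; return q[:,:2]/q[:,2:]
def unproj(c,uv,z):
    d=R.from_quat(c["attitude"]).apply(np.linalg.solve(c["camera_matrix"],[*uv,1])); return c["xyz"]+d*(z-c["xyz"][2])/d[2]
def place(P,p,z): return P@R.from_euler('z',p[2]).as_matrix().T+[p[0],p[1],z]
S=8
def fit(name,cams,masks,p0,z,yaw=True):
    """cams/masks lists; maximise IoU of hull silhouettes"""
    rois=[]
    for c,m in zip(cams,masks):
        x,y,w,h=cv2.boundingRect(m.astype(np.uint8)); x-=15;y-=15;w+=30;h+=30
        x,y=max(x,0),max(y,0)
        a=cv2.resize(m[y:y+h,x:x+w].astype(np.float32),None,fx=S,fy=S,interpolation=cv2.INTER_LINEAR)>.5
        rois.append((c,x,y,a))
    def cost(p):
        if not yaw: p=[p[0],p[1],0]
        e=0
        for c,x,y,a in rois:
            uv=(proj(c,place(SH[name],p,z))-[x,y]+.5)*S
            b=np.zeros(a.shape,np.uint8); cv2.fillConvexPoly(b,cv2.convexHull(np.rint(uv).astype(np.int32)),1)
            e+=1-(a&(b>0)).sum()/max(1,(a|(b>0)).sum())
        return e/len(rois)
    best=None
    for y0 in ([p0[2]] if not yaw or p0[2] is not None else np.arange(0,2*np.pi,np.pi/8)):
        s=np.array([p0[0],p0[1],y0 or 0]); 
        o=minimize(cost,s,method='Nelder-Mead',options=dict(initial_simplex=s+np.array([[0,0,0],[.01,0,0],[0,.01,0],[.005,.005,.3]]),xatol=1e-4,fatol=1e-4))
        if best is None or o.fun<best.fun: best=o
    return best.x,best.fun
def hsv(c,lo,hi,near=None,roi=None):
    H=cv2.cvtColor(c["img"],cv2.COLOR_RGB2HSV); m=cv2.inRange(H,np.array(lo),np.array(hi))
    n,l,st,ce=cv2.connectedComponentsWithStats(m)
    k=[i for i in range(1,n) if st[i,4]>15]
    i=min(k,key=lambda i:np.hypot(*(ce[i]-near))) if near is not None else max(k,key=lambda i:st[i,4])
    return l==i
def pick(name,c,n,near):
    d=[d for d in r.outline_of(name,n) if np.hypot(*(np.array(d["bbox"][:2])-near))<12]
    return d[0]["mask"] if d else None
def go(x,y,z,yaw):
    """tool y axis at world angle yaw (mod pi); prints turn first, then shift in the turned tool axes (mm)"""
    s=r.read_state(); M=R.from_quat(s["eef_rot"]).as_matrix(); cur=np.arctan2(M[1,1],M[0,1])
    d=(yaw-cur+np.pi/2)%np.pi-np.pi/2; turn=-d
    M2=M@R.from_euler('z',turn).as_matrix(); v=M2.T@(np.array([x,y,z])-s["ee_pos"])
    print("t",round(s["time"],2),"pos",np.round(s["ee_pos"]*1e3,1),"yaw",round(cur,4),"q7",np.round(s["joint_positions"],2),"| turn",round(turn,4),"alt",round(turn-np.sign(turn)*np.pi,3),"| shift",np.round(v*1e3,1))
E
python3 - <<'E'
from h import *
T=r.camera("top");Sd=r.camera("side")
near=dict(tape=((118,243),(192,158)),plate=((124,247),(192,165)),nut=((373,264),(217,310)),bearing=((137,186),(245,165)),coupling=((370,197),(309,299)),red_mat=((214,217),(234,203)),blue_mat=((299,214),(260,251)),green_mat=((122,242),(192,170)))
col=dict(red_mat=((0,150,60),(6,255,255)),blue_mat=((100,120,50),(125,255,255)),green_mat=((45,120,40),(75,255,255)),tape=((18,110,60),(32,255,255)),coupling=((12,90,50),(28,255,255)))
z0=dict(tape=.013,plate=.005)
for n in near:
    for src in ("col","net"):
        ms=[];cs=[];out=[]
        for c,cn,k in((T,"top",near[n][0]),(Sd,"side",near[n][1])):
            try: m=hsv(c,*col[n],near=k) if src=="col" else pick(n,c,cn,k)
            except (KeyError,ValueError): m=None
            if m is None: continue
            if "mat" in n and src=="col":
                h=cv2.convexHull(np.argwhere(m)[:,::-1].astype(np.int32)); f=np.zeros(m.shape,np.uint8); cv2.fillConvexPoly(f,h,1); m=f>0
            p0=unproj(c,k,z0.get(n,0)+.01); x,e=fit(n,[c],[m],[p0[0],p0[1],None],z0.get(n,0),yaw=n!="bearing")
            print(n,src,cn,m.sum(),np.round(x,4),round(e,3)); ms.append(m);cs.append(c)
        if len(ms)==2:
            x,e=fit(n,cs,ms,[x[0],x[1],None],z0.get(n,0),yaw=n!="bearing"); print(n,src,"BOTH",np.round(x,4),round(e,3))
E
```

```text
tape col top 264 [0.4184 0.3625 3.4957] 0.345
tape col side 274 [0.4167 0.356  0.3594] 0.151
tape col BOTH [0.4172 0.357  0.3499] 0.251
tape net top 414 [0.4168 0.3572 0.5282] 0.061
tape net side 278 [0.4168 0.3588 0.3462] 0.142
tape net BOTH [0.4167 0.3573 0.4724] 0.125
plate net top 244 [0.4146 0.3598 0.5384] 0.558
plate net side 112 [0.4132 0.3577 0.5375] 0.497
plate net BOTH [0.4144 0.3595 0.5399] 0.533
nut net side 337 [ 0.3888 -0.3507  0.9068] 0.128
bearing net top 324 [0.5887 0.334  0.1178] 0.175
bearing net side 197 [0.5875 0.3335 0.0923] 0.067
bearing net BOTH [ 0.5881  0.3336 -0.0391] 0.123
coupling col top 111 [ 0.5836 -0.3525  3.2585] 0.371
coupling col side 225 [ 0.5833 -0.3546  3.3502] 0.269
coupling col BOTH [ 0.5835 -0.3539  3.3428] 0.321
coupling net top 143 [ 0.584  -0.3518  3.4529] 0.193
coupling net side 298 [ 0.5831 -0.3558  3.3831] 0.066
coupling net BOTH [ 0.5834 -0.3545  3.3942] 0.151
red_mat col top 1381 [0.5078 0.1015 1.6406] 0.044
red_mat col side 779 [0.5083 0.1025 0.0836] 0.034
red_mat col BOTH [0.5082 0.1015 0.0764] 0.042
red_mat net top 1374 [0.5094 0.1021 1.6421] 0.048
red_mat net side 667 [0.5069 0.1062 0.0445] 0.143
red_mat net BOTH [0.5093 0.1022 0.083 ] 0.1
blue_mat col top 1404 [ 0.5275 -0.147   0.077 ] 0.034
blue_mat col side 1261 [ 0.5279 -0.1472  0.0786] 0.031
blue_mat col BOTH [ 0.5276 -0.1473  0.0802] 0.034
blue_mat net top 1430 [ 0.5285 -0.1481  0.0857] 0.036
blue_mat net side 1256 [ 0.5272 -0.1478  0.0812] 0.033
blue_mat net BOTH [ 0.5278 -0.148   0.0779] 0.038
green_mat col top 1437 [0.4178 0.3604 2.0185] 0.059
green_mat col side 474 [0.4199 0.3606 0.4601] 0.106
green_mat col BOTH [0.4191 0.3607 0.4403] 0.085
green_mat net top 822 [0.4182 0.3616 0.4606] 0.463
green_mat net side 270 [0.4204 0.3562 2.0154] 0.499
green_mat net BOTH [0.4187 0.3607 0.4639] 0.489
```

```bash
python3 - <<'E'
from h import *
T=r.camera("top");Sd=r.camera("side")
P=dict(tape=(.4167,.3573,.45,.013),plate=(.4165,.358,.45+np.pi/2,.005),nut=(.3888,-.3507,.9,0),bearing=(.588,.3335,0,0),coupling=(.5834,-.3545,3.39,0))
rows=[]
for c in(T,Sd):
    row=[]
    im=cv2.resize(c["img"],None,fx=6,fy=6,interpolation=cv2.INTER_CUBIC)[:,:,::-1].copy()
    for n,p in P.items():
        uv=np.rint((proj(c,place(SH[n],p[:3],p[3]))+.5)*6).astype(np.int32)
        if n in("tape","plate"): cv2.polylines(im,[cv2.convexHull(uv)],True,(255,0,255),1)
    for n in("tape","nut","bearing","coupling"):
        p=P[n]; u=(proj(c,np.array([[p[0],p[1],.01]]))[0]*6).astype(int); row.append(im[u[1]-140:u[1]+100,u[0]-100:u[0]+100])
    rows.append(np.hstack(row))
cv2.imwrite("pics/mos.png",np.vstack(rows))
print(proj(T,np.array([[.3888,-.3507,.031],[.588,.3335,.018]])))
for i in range(3):
    T=r.camera("top")
    for d in r.outline_of("nut","top"): print(d["score"],d["bbox"],unproj(T,d["bbox"][:2],.016))
E
```

```text
[[374.44063458 264.86796248]
 [136.349647   184.57531955]]
0.52 [372.9, 263.3, 16.9, 11.8] [ 0.39349298 -0.3513167   0.016     ]
0.5 [370.6, 197.1, 18.9, 8.9] [ 0.58254319 -0.34869325  0.016     ]
0.61 [371.9, 265.6, 15.8, 10.7] [ 0.3870383  -0.34839304  0.016     ]
0.65 [371.8, 264.8, 17.6, 12.0] [ 0.3892242  -0.34815979  0.016     ]
```

View pics/mos.png

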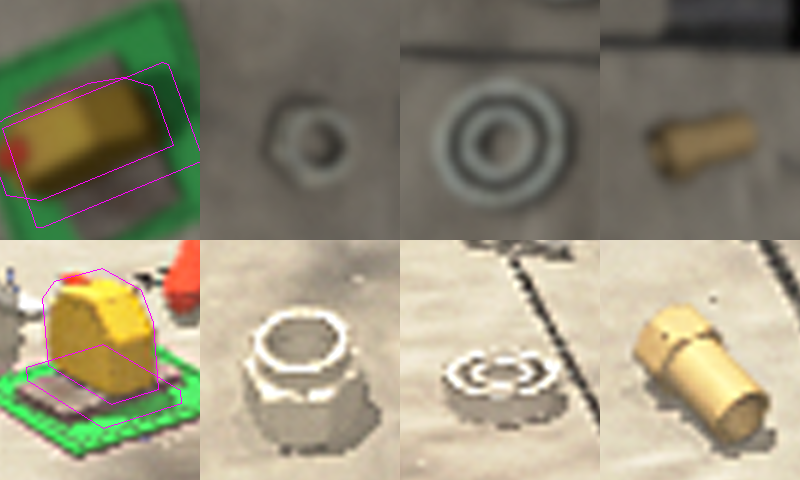

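The top row shows tape, nut, small bearing and brass coupling, all matching their descriptions. In the side view the nut stands wide end down. I start with the tape.

```bash
python3 -c "
from h import *
go(.4165,.3575,.110,.45)"
```

```text
t 2.4 pos [168.4 601.9 233.6] yaw 1.298 q7 [-1.32  0.33 -0.06  1.46  0.02  1.35 -0.09] | turn 0.848 alt -2.294 | shift [-328.   117.1  123.6]
```

```bash
python3 -m pendant '[[0,0,0,0.106],[0,0,0,0.106],[0,0,0,0.106],[0,0,0,0.106],[0,0,0,0.106],[0,0,0,0.106],[0,0,0,0.106],[0,0,0,0.106]]' 1 && python3 -m pendant '[[-0.0328,0.0117,0.01,0],[-0.0328,0.0117,0.01,0],[-0.0328,0.0117,0.01,0],[-0.0328,0.0117,0.01,0],[-0.0328,0.0117,0.01,0]]' && python3 -m pendant '[[-0.0328,0.0117,0.01,0],[-0.0328,0.0117,0.01,0],[-0.0328,0.0117,0.02,0],[-0.0328,0.0117,0.02,0],[-0.0328,0.0117,0.0136,0],[0,0,0,0]]'; python3 -c "
from h import *
go(.4165,.3575,.037,.45)"
```

```text
time: 3.07
ee_pos: [0.1684, 0.6019, 0.2336]
eef_rot: [0.534, 0.846, 0.0, -0.0]
ft_force: [1.0, 0.1, 0.4]
width: 0.087
grip_force: 0.0
time: 3.48
ee_pos: [0.2934, 0.4784, 0.1833]
eef_rot: [0.531, 0.847, 0.0, -0.0]
ft_force: [0.5, 0.8, -0.6]
width: 0.0869
grip_force: 0.0
time: 3.98
ee_pos: [0.4207, 0.35, 0.1074]
eef_rot: [0.535, 0.845, -0.002, 0.001]
ft_force: [-0.0, -0.8, 0.3]
width: 0.087
grip_force: 0.0
t 3.98 pos [420.7 350.  107.4] yaw 0.4411 q7 [-0.99  0.27  0.24  1.83 -0.07  1.05 -0.28] | turn -0.0089 alt 3.133 | shift [ 8.9 -0.3 70.3]
```

```bash
python3 -m pendant '[[0,0,0,0],[0,0,0.015,0],[0,0,0.015,0],[0,0,0.015,0],[0,0,0.015,0],[0,0,0.0125,0],[0,0,0,0],[0,0,0,0]]'; python3 -c "
from h import *
go(.4165,.3575,.037,.45)
T=r.camera('top');S_=r.camera('side')
cv2.imwrite('pics/g1.png',np.hstack([cv2.resize(c['img'][v-40:v+40,u-40:u+40,::-1],(400,400),interpolation=cv2.INTER_CUBIC) for c,u,v in((T,118,243),(S_,192,162))]))"
```

```text
time: 4.65
ee_pos: [0.4158, 0.358, 0.0374]
eef_rot: [0.531, 0.847, -0.0, -0.0]
ft_force: [0.3, -0.9, -0.8]
width: 0.0869
grip_force: 0.0
t 4.65 pos [415.8 358.   37.4] yaw 0.451 q7 [-0.98  0.37  0.22  1.88 -0.1   0.91 -0.26] | turn 0.001 alt -3.141 | shift [-0.8  0.4  0.4]
```

View pics/g1.png

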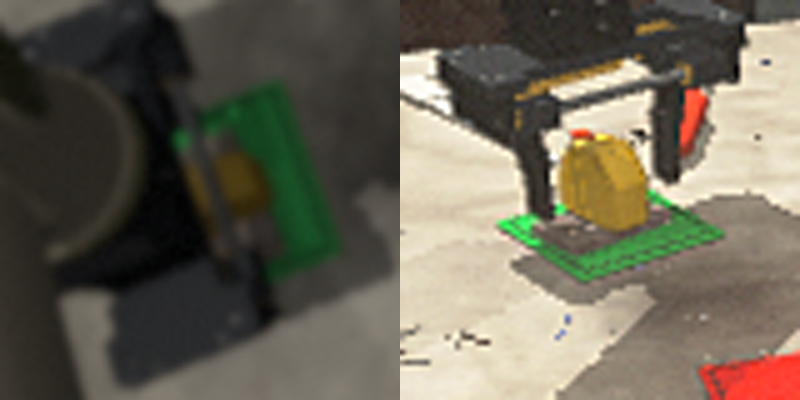

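```bash
python3 -m pendant '[[0,0,0,0],[0,0,0,0],[0,0,0,0],[0,0,0,0],[0,0,0,0],[0,0,0,0]]' 0 25
```

```text
time: 5.25
ee_pos: [0.4164, 0.3575, 0.0375]
eef_rot: [0.532, 0.847, 0.0, -0.0]
ft_force: [-0.2, -0.0, 0.8]
width: 0.0547
grip_force: 0.0
```

```bash
python3 -m pendant '[[0,0,0,0],[0,0,0,0],[0,0,0,0],[0,0,0,0],[0,0,0,0],[0,0,0,0]]' 0 25
```

```text
time: 5.75
ee_pos: [0.4163, 0.3574, 0.0374]
eef_rot: [0.531, 0.847, -0.0, -0.0]
ft_force: [-1.5, -0.5, 0.7]
width: 0.0304
grip_force: 25.0
```

```bash
python3 -m pendant '[[0,0,-0.01,0],[0,0,-0.02,0],[0,0,-0.02,0],[0,0,-0.02,0],[0,0,0,0]]'; python3 -c "
from h import *
go(.42,.215,.0375-.013,.451)"
```

```text
time: 6.17
ee_pos: [0.4181, 0.3589, 0.1119]
eef_rot: [0.532, 0.847, 0.003, 0.001]
ft_force: [1.0, 0.2, -1.6]
width: 0.0299
grip_force: 25.0
t 6.17 pos [418.1 358.9 111.9] yaw 0.4496 q7 [-1.    0.27  0.23  1.82 -0.07  1.05 -0.28] | turn -0.0014 alt 3.14 | shift [-130.5  -61.5   86.7]
```

```bash
python3 -m pendant '[[-0.0217,-0.0099,0,0],[-0.0217,-0.0099,0,0],[-0.0217,-0.0099,0,0],[-0.0217,-0.0099,0,0],[-0.0217,-0.0099,0.01,0],[-0.0217,-0.0099,0.015,0],[0,0,0.015,0],[0,0,0.015,0]]' && python3 -m pendant '[[0,0,0.015,0],[0,0,0.009,0],[0,0,0.003,0],[0,0,0,0],[0,0,0,0]]'
```

```text
time: 6.83
ee_pos: [0.4196, 0.2127, 0.0518]
eef_rot: [0.533, 0.846, 0.0, -0.0]
ft_force: [-0.2, 0.9, -2.2]
width: 0.0303
grip_force: 25.0
time: 7.25
ee_pos: [0.4197, 0.2145, 0.0256]
eef_rot: [0.531, 0.847, 0.0, 0.0]
ft_force: [0.3, -0.3, -1.3]
width: 0.0302
grip_force: 24.9
```

```bash
python3 -m pendant '[[0,0,0.001,0],[0,0,0,0],[0,0,0,0]]' && python3 -m pendant '[[0,0,0,0],[0,0,0,0],[0,0,0,0],[0,0,-0.01,0],[0,0,-0.02,0],[0,0,-0.03,0],[0,0,-0.04,0]]' 1 && python3 -m pendant '[[0.02,-0.035,-0.01,0],[0.02,-0.035,-0.01,0],[0.02,-0.035,0,0],[0.02,-0.035,0,0],[0,0,0,0]]'; python3 - <<'E'
from h import *
T=r.camera("top");Sd=r.camera("side")
for c,cn,k in((T,"top",(124,247)),(Sd,"side",(192,168))):
    m=pick("plate",c,cn,k)
    if m is None: print("none",cn); continue
    p0=unproj(c,k,.01); print(cn,m.sum(),fit("plate",[c],[m],[p0[0],p0[1],None],.005))
cv2.imwrite('pics/g2.png',np.hstack([cv2.resize(c['img'][v-40:v+40,u-40:u+40,::-1],(400,400),interpolation=cv2.INTER_CUBIC) for c,u,v in((T,135,245),(Sd,200,172))]))
go(.418,.3588,.1,.45)
E
```

```text
time: 7.5
ee_pos: [0.4198, 0.2146, 0.0247]
eef_rot: [0.531, 0.847, 0.0, 0.0]
ft_force: [0.4, 0.4, -0.8]
width: 0.0299
grip_force: 24.9
time: 8.08
ee_pos: [0.4183, 0.2134, 0.1246]
eef_rot: [0.532, 0.847, -0.002, -0.0]
ft_force: [1.1, 0.9, -0.2]
width: 0.069
grip_force: 0.0
time: 8.5
ee_pos: [0.2536, 0.2255, 0.1449]
eef_rot: [0.53, 0.848, -0.0, -0.0]
ft_force: [1.2, 0.6, 0.0]
width: 0.0867
grip_force: 0.0
top 523 (array([0.41454611, 0.35995064, 0.50597341]), np.float64(0.048498978211438226))
side 171 (array([0.41398488, 0.35910756, 0.61326656]), np.float64(0.21210807686750466))
t 8.7 pos [259.5 225.6 145.1] yaw 0.4494 q7 [-1.   -0.24  0.13  2.25  0.04  1.13 -0.44] | turn -0.0006 alt 3.141 | shift [ 51.  200.6  45.4]
```

View pics/g2.png

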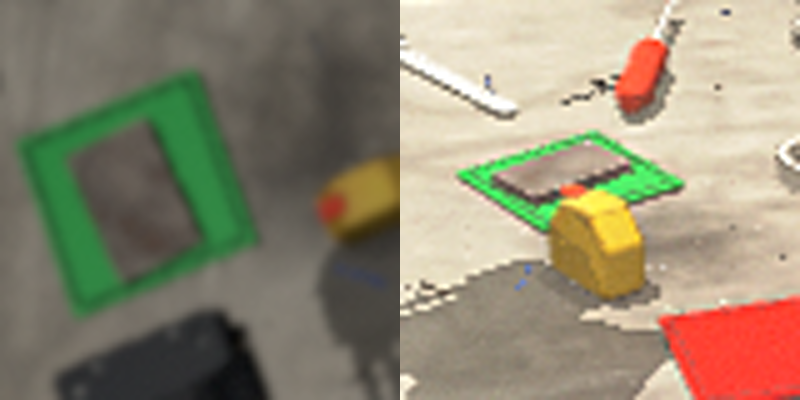

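```bash
python3 -c "
from h import *
go(.4145,.36,.075,.506+np.pi/2)
go(.4145,.36,.075,.506)"
```

```text
t 8.7 pos [259.5 225.6 145.1] yaw 0.4494 q7 [-1.   -0.24  0.13  2.25  0.04  1.13 -0.44] | turn 1.5142 alt -1.627 | shift [200.6 -42.4  70.3]
t 8.7 pos [259.5 225.6 145.1] yaw 0.4494 q7 [-1.   -0.24  0.13  2.25  0.04  1.13 -0.44] | turn -0.0566 alt 3.085 | shift [ 42.4 200.6  70.3]
```

```bash
python3 -m pendant '[[0,0,0,0.1165],[0,0,0,0.1165],[0,0,0,0.1165],[0,0,0,0.1165],[0,0,0,0.1165],[0,0,0,0.1165],[0,0,0,0.1165]]' && python3 -m pendant '[[0,0,0,0.1165],[0,0,0,0.1165],[0,0,0,0.1165],[0,0,0,0.1165],[0,0,0,0.1165],[0,0,0,0.1165]]' && python3 -m pendant '[[0.0334,-0.0071,0.01,0],[0.0334,-0.0071,0.01,0],[0.0334,-0.0071,0.01,0],[0.0334,-0.0071,0.01,0],[0.0334,-0.0071,0.015,0],[0.0334,-0.0071,0.015,0],[0,0,0,0],[0,0,0,0]]'; python3 -c "
from h import *
go(.4145,.36,.0175,.506+np.pi/2)"
```

```text
time: 9.28
ee_pos: [0.2598, 0.2253, 0.1445]
eef_rot: [0.826, 0.564, -0.0, 0.0]
ft_force: [-1.3, 0.5, -0.4]
width: 0.0873
grip_force: 0.0
time: 9.78
ee_pos: [0.2598, 0.2253, 0.1445]
eef_rot: [0.969, 0.247, -0.0, 0.0]
ft_force: [0.2, 0.5, -0.9]
width: 0.0872
grip_force: 0.0
time: 10.45
ee_pos: [0.4145, 0.3592, 0.0718]
eef_rot: [0.968, 0.25, -0.002, 0.001]
ft_force: [0.3, -0.2, 0.5]
width: 0.0871
grip_force: 0.0
t 10.45 pos [414.5 359.2  71.8] yaw -1.0663 q7 [-0.81  0.32  0.01  1.84 -0.    0.99 -1.86] | turn -0.0015 alt 3.14 | shift [ 0.6 -0.8 54.3]
```

```bash
python3 -m pendant '[[0,0,0.02,0],[0,0,0.02,0],[0,0,0.01,0],[0,0,0.0025,0],[0,0,0,0],[0,0,0,0]]' && python3 -m pendant '[[0,0,0,0],[0,0,0,0],[0,0,0,0],[0,0,0,0],[0,0,0,0],[0,0,0,0],[0,0,0,0],[0,0,0,0]]' 0 40
```

```text
time: 10.95
ee_pos: [0.4138, 0.3601, 0.0231]
eef_rot: [0.968, 0.25, 0.001, -0.0]
ft_force: [-0.2, -0.1, 0.3]
width: 0.087
grip_force: 0.0
time: 11.62
ee_pos: [0.4133, 0.3599, 0.022]
eef_rot: [0.968, 0.25, -0.0, 0.0]
ft_force: [-0.8, -0.6, 0.1]
width: 0.0481
grip_force: 40.0
```

```bash
python3 -m pendant '[[0,0,0,0],[0,0,0,0],[0,0,0.002,0],[0,0,0.0025,0],[0,0,0,0],[0,0,0,0]]' 0.8 40 && python3 -m pendant '[[0,0,0,0],[0,0,0,0],[0,0,0,0],[0,0,0,0],[0,0,0,0],[0,0,0,0]]' 0 40
```

```text
time: 12.12
ee_pos: [0.4131, 0.3598, 0.0171]
eef_rot: [0.968, 0.25, -0.0, 0.0]
ft_force: [-1.2, -1.1, 0.1]
width: 0.0688
grip_force: 0.0
time: 12.62
ee_pos: [0.4133, 0.36, 0.0175]
eef_rot: [0.968, 0.25, 0.0, -0.0]
ft_force: [-0.5, 0.1, 0.7]
width: 0.0494
grip_force: 39.9
```

```bash
python3 -m pendant '[[0,0,-0.01,0],[0,0,-0.02,0],[0,0,-0.025,0],[0,0,-0.025,0],[0,0,0,0],[0,0,0,0]]'; python3 -c "
from h import *
go(.5075,.1015,.0175,.0782+np.pi/2)"
```

```text
time: 13.12
ee_pos: [0.4138, 0.3606, 0.099]
eef_rot: [0.968, 0.25, 0.001, -0.001]
ft_force: [0.2, -0.1, -2.9]
width: 0.0491
grip_force: 39.9
t 13.12 pos [413.8 360.6  99. ] yaw -1.0645 q7 [-0.81  0.28  0.01  1.82 -0.    1.03 -1.86] | turn 0.4281 alt -2.713 | shift [ 73.  265.7  81.2]
```

```bash
python3 -m pendant '[[0,0,0,0.107],[0,0,0,0.107],[0,0,0,0.107],[0,0,0,0.107],[0,0,0,0]]' && python3 -m pendant '[[0.0073,0.0266,0,0],[0.0073,0.0266,0,0],[0.0073,0.0266,0,0],[0.0073,0.0266,0,0],[0.0073,0.0266,0,0]]' && python3 -m pendant '[[0.0073,0.0266,0,0],[0.0073,0.0266,0,0],[0.0073,0.0266,0,0],[0.0073,0.0266,0.01,0],[0.0073,0.0266,0.02,0],[0,0,0.01,0],[0,0,0,0],[0,0,0,0]]'; python3 -c "
from h import *
go(.5075,.1015,.0175,.0782+np.pi/2)
c=r.camera('side');m=pick('plate',c,'side',(234,195))
if m is not None: print(fit('plate',[c],[m],[.5082,.1017,.078],r.read_state()['ee_pos'][2]-.0125))"
```

```text
time: 13.53
ee_pos: [0.4125, 0.3592, 0.096]
eef_rot: [0.999, 0.037, -0.001, 0.001]
ft_force: [0.3, 0.1, -2.7]
width: 0.049
grip_force: 39.9
time: 13.95
ee_pos: [0.4597, 0.2286, 0.0966]
eef_rot: [0.999, 0.041, -0.001, 0.0]
ft_force: [0.7, -0.1, -1.9]
width: 0.049
grip_force: 39.9
time: 14.62
ee_pos: [0.5059, 0.1008, 0.0566]
eef_rot: [0.999, 0.04, -0.001, 0.0]
ft_force: [-0.3, 0.3, -3.2]
width: 0.0492
grip_force: 39.9
t 14.62 pos [505.9 100.8  56.6] yaw -1.4901 q7 [-0.5   0.28  0.24  1.95 -0.08  0.93 -1.71] | turn 0.0025 alt -3.139 | shift [ 1.8 -0.6 39. ]
(array([0.50524817, 0.09919428, 0.09409385]), np.float64(0.4063432093855637))
```

```bash
python3 -m pendant '[[0.001,0,0.01,0],[0,0,0.01,0],[0,0,0.01,0],[0,0,0.006,0],[0,0,0.002,0],[0,0,0,0],[0,0,0,0]]';  python3 -c "
from h import *
go(.5075,.1015,.0175,.0782+np.pi/2)"
```

```text
time: 15.3
ee_pos: [0.5079, 0.1006, 0.0194]
eef_rot: [0.999, 0.039, -0.0, 0.0]
ft_force: [0.3, 0.0, -2.8]
width: 0.0489
grip_force: 39.9
t 15.3 pos [507.9 100.6  19.4] yaw -1.4925 q7 [-0.49  0.34  0.23  1.97 -0.1   0.85 -1.69] | turn 0.0001 alt -3.141 | shift [-0.3 -1.   1.9]
```

```bash
python3 -m pendant '[[0,-0.0008,0.001,0],[0,0,0.0008,0],[0,0,0,0],[0,0,0,0]]' && python3 -m pendant '[[0,0,0,0],[0,0,0,0],[0,0,0,0],[0,0,0,0],[0,0,-0.01,0],[0,0,-0.03,0],[0,0,-0.04,0],[0,0,-0.04,0]]' 1 && python3 -m pendant '[[0.0,0.04,-0.01,0],[0.0,0.04,-0.01,0],[0,0.04,0,0],[0,0.04,0,0],[0,0.04,0,0],[0,0.04,0,0],[0,0.04,0,0],[0,0,0,0]]'; python3 - <<'E'
from h import *
for i in range(2):
  T=r.camera("top");Sd=r.camera("side");L=[]
  for c,cn,k in((T,"top",(214,216)),(Sd,"side",(234,202))):
    m=pick("plate",c,cn,k)
    if m is None: print("none",cn); continue
    L.append((c,m));print(cn,m.sum(),fit("plate",[c],[m],[.508,.1015,.0782],.005))
cv2.imwrite('pics/g3.png',np.hstack([cv2.resize(c['img'][v-40:v+40,u-40:u+40,::-1],(400,400),interpolation=cv2.INTER_CUBIC) for c,u,v in((T,214,216),(Sd,234,200))]))
go(.389,-.350,.12,0)
E
```

```text
time: 15.63
ee_pos: [0.5079, 0.1014, 0.0178]
eef_rot: [0.999, 0.039, 0.0, -0.0]
ft_force: [0.9, -0.5, -3.0]
width: 0.0493
grip_force: 39.9
time: 16.3
ee_pos: [0.5071, 0.1009, 0.1394]
eef_rot: [0.999, 0.039, -0.001, 0.0]
ft_force: [1.4, 0.5, -0.5]
width: 0.0857
grip_force: 0.0
time: 16.97
ee_pos: [0.5284, -0.187, 0.159]
eef_rot: [0.999, 0.034, 0.001, 0.002]
ft_force: [-1.1, -0.9, 0.6]
width: 0.0867
grip_force: 0.0
top 478 (array([0.50933405, 0.10326756, 0.07627688]), np.float64(0.054089544772386144))
side 310 (array([0.50826619, 0.10022257, 0.08698005]), np.float64(0.07725239309250087))
top 500 (array([0.50986067, 0.10296624, 0.13098258]), np.float64(0.06528730052788057))
side 299 (array([0.50815844, 0.10112866, 0.09899928]), np.float64(0.09260609596033254))
t 17.37 pos [ 530.  -176.4  157.8] yaw -1.4904 q7 [-0.16  0.25  0.46  1.76 -0.12  1.16 -1.15] | turn -1.4904 alt 1.651 | shift [-173.6 -141.    37.6]
```

View pics/g3.png

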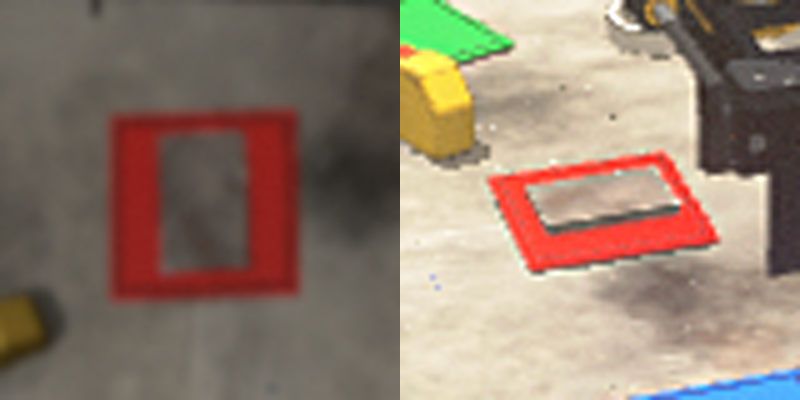

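```bash
python3 - <<'E'
from h import *
A=[]
for i in range(4):
  T=r.camera("top");Sd=r.camera("side");ms=[pick("nut",T,"top",(373,264)),pick("nut",Sd,"side",(217,310))]
  for c,m in((T,ms[0]),(Sd,ms[1])):
    if m is None: continue
    x,e=min([fit("nut",[c],[m],[.389,-.35,y0],0) for y0 in(.0,.35,.7)],key=lambda q:q[1]); print(np.round(x,4),round(x[2]%(np.pi/3),2),round(e,3))
cv2.imwrite('pics/nut.png',np.hstack([cv2.resize(c['img'][v-16:v+16,u-16:u+16,::-1],(400,400),interpolation=cv2.INTER_CUBIC) for c,u,v in((T,373,264),(Sd,217,310))]))
E
```

```text
[ 0.3877 -0.3526  0.2785] 0.28 0.349
[ 0.3886 -0.3526  0.112 ] 0.11 0.074
[ 0.3892 -0.355   0.1061] 0.11 0.407
[ 0.3883 -0.3518  0.1089] 0.11 0.062
[ 0.3886 -0.351   0.1015] 0.1 0.052
[ 0.3891 -0.3539  1.147 ] 0.1 0.503
[ 0.3887 -0.3522  0.7053] 0.71 0.06
```

View pics/nut.png

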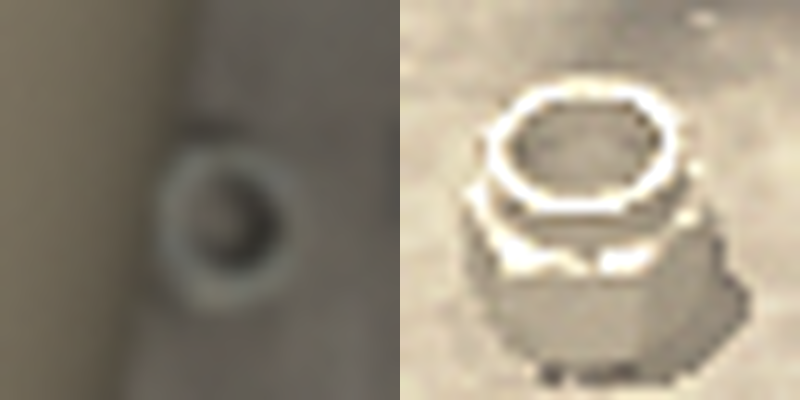

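```bash
python3 -c "
from h import *
go(.3887,-.3515,.07,1.167)"
```

```text
t 18.17 pos [ 529.7 -177.8  157.6] yaw -1.4925 q7 [-0.16  0.25  0.46  1.76 -0.12  1.16 -1.15] | turn 0.4821 alt -2.66 | shift [-61.4 215.2  87.6]
```

```bash
python3 -m pendant '[[0,0,0,0.1205],[0,0,0,0.1205],[0,0,0,0.1205],[0,0,0,0.1205]]' && python3 -m pendant '[[-0.0088,0.03075,0.005,0],[-0.0088,0.03075,0.01,0],[-0.0088,0.03075,0.01,0],[-0.0088,0.03075,0.0126,0],[-0.0088,0.03075,0.015,0],[-0.0088,0.03075,0.015,0],[-0.0088,0.03075,0.02,0],[0,0,0,0]]' && python3 -m pendant '[[0,0,0,0],[0,0,0,0]]'; python3 -c "
from h import *
go(.3887,-.3515,.017,1.167)"
```

```text
time: 18.5
ee_pos: [0.5297, -0.1778, 0.1576]
eef_rot: [0.979, -0.203, -0.0, -0.0]
ft_force: [-0.6, 1.2, 0.3]
width: 0.087
grip_force: 0.0
time: 19.17
ee_pos: [0.3821, -0.3555, 0.0673]
eef_rot: [0.979, -0.204, -0.002, 0.001]
ft_force: [-1.2, -0.6, -0.3]
width: 0.0867
grip_force: 0.0
time: 19.33
ee_pos: [0.389, -0.3513, 0.0702]
eef_rot: [0.98, -0.2, 0.0, -0.0]
ft_force: [0.9, -0.3, 1.1]
width: 0.0872
grip_force: 0.0
t 19.33 pos [ 389.  -351.3   70.2] yaw -1.9745 q7 [ 0.1   0.31  0.63  1.94 -0.22  0.97 -1.14] | turn 0.0001 alt -3.142 | shift [-0.2  0.3 53.2]
```

```bash
python3 -m pendant '[[0,0,0.02,0],[0,0,0.02,0],[0,0,0.01,0],[0,0,0.003,0],[0,0,0,0],[0,0,0,0]]' && python3 -m pendant '[[0,0,0,0],[0,0,0,0],[0,0,0,0],[0,0,0,0],[0,0,0,0],[0,0,0,0],[0,0,0,0],[0,0,0,0]]' 0 25 && python3 -m pendant '[[0,0,0,0],[0,0,0,0],[0,0,0,0]]'
```

```text
time: 19.83
ee_pos: [0.3893, -0.3516, 0.0178]
eef_rot: [0.98, -0.2, 0.0, 0.0]
ft_force: [1.2, -0.3, 0.6]
width: 0.0868
grip_force: 0.0
time: 20.5
ee_pos: [0.3885, -0.3515, 0.017]
eef_rot: [0.98, -0.2, -0.0, -0.0]
ft_force: [0.4, -0.3, -0.3]
width: 0.0414
grip_force: 0.0
time: 20.75
ee_pos: [0.3884, -0.3515, 0.017]
eef_rot: [0.98, -0.201, -0.0, -0.0]
ft_force: [0.0, -0.3, -0.3]
width: 0.0356
grip_force: 25.0
```

```bash
python3 -m pendant '[[0,0,0,0],[0,0,0,0],[0,0,0,0],[0,0,0,0],[0,0,0,0],[0,0,0,0]]' 0.75 && python3 -m pendant '[[0,0,0,-0.1164],[0,0,0,-0.1164],[0,0,0,-0.1164],[0,0,0,-0.1164],[0,0,0,-0.1164],[0,0,0,-0.1164],[0,0,0,-0.1164],[0,0,0,-0.1164]]' && python3 -m pendant '[[0,0,0,-0.1164],[0,0,0,0],[0,0,0,0],[0,0,0,0],[0,0,0,0],[0,0,0,0],[0,0,0,0],[0,0,0,0]]' 0 30 && python3 -m pendant '[[0,0,0,0],[0,0,-0.02,0],[0,0,-0.03,0],[0,0,-0.03,0],[0,0,0,0],[0,0,0,0]]'; python3 -c "
from h import *
go(.5088,.102,.030,.0782)
go(.5088,.102,.030,.0782+np.pi/2)"
```

```text
time: 21.25
ee_pos: [0.3885, -0.3515, 0.017]
eef_rot: [0.98, -0.2, -0.0, -0.0]
ft_force: [-0.8, -0.2, 0.8]
width: 0.0627
grip_force: 0.0
time: 21.92
ee_pos: [0.3885, -0.3515, 0.017]
eef_rot: [0.965, 0.263, -0.0, -0.0]
ft_force: [0.6, 0.2, 0.6]
width: 0.0651
grip_force: 0.0
time: 22.58
ee_pos: [0.3885, -0.3514, 0.017]
eef_rot: [0.949, 0.316, -0.0, -0.0]
ft_force: [0.0, 0.3, 0.5]
width: 0.0355
grip_force: 29.7
time: 23.08
ee_pos: [0.3894, -0.3521, 0.0984]
eef_rot: [0.949, 0.316, 0.001, 0.001]
ft_force: [0.3, 0.3, -1.9]
width: 0.0356
grip_force: 29.7
t 23.08 pos [ 389.4 -352.1   98.4] yaw -0.927 q7 [ 0.28  0.24  0.41  1.9  -0.11  1.02 -0.18] | turn -1.0052 alt 2.136 | shift [443.4 154.3  68.1]
t 23.08 pos [ 389.4 -352.1   98.4] yaw -0.927 q7 [ 0.28  0.24  0.41  1.9  -0.11  1.02 -0.18] | turn 0.5656 alt -2.576 | shift [ 154.3 -443.4   68.1]
```

```bash
python3 -m pendant '[[0,0,0,0.1131],[0,0,0,0.1131],[0,0,0,0.1131],[0,0,0,0.1131],[0,0,0,0.1131],[0,0,0,0]]' && python3 -m pendant '[[0.011,-0.0317,0,0],[0.011,-0.0317,0,0],[0.011,-0.0317,0,0],[0.011,-0.0317,0,0],[0.011,-0.0317,0,0],[0.011,-0.0317,0,0],[0.011,-0.0317,0,0]]' && python3 -m pendant '[[0.011,-0.0317,0,0],[0.011,-0.0317,0,0],[0.011,-0.0317,0,0],[0.011,-0.0317,0,0],[0.011,-0.0317,0,0],[0.011,-0.0317,0.01,0],[0.011,-0.0317,0.01,0],[0,0,0.01,0]]' && python3 -m pendant '[[0,0,0,0],[0,0,0,0],[0,0,0,0]]'; python3 -c "
from h import *
go(.5088,.102,.030,.0782+np.pi/2)"
```

```text
time: 23.58
ee_pos: [0.3878, -0.351, 0.0955]
eef_rot: [0.999, 0.036, -0.001, -0.001]
ft_force: [0.0, 0.5, -2.0]
width: 0.0353
grip_force: 29.7
time: 24.17
ee_pos: [0.4475, -0.1225, 0.0963]
eef_rot: [0.999, 0.041, -0.001, -0.0]
ft_force: [0.8, 0.0, -1.1]
width: 0.0356
grip_force: 29.7
time: 24.83
ee_pos: [0.5074, 0.1105, 0.0659]
eef_rot: [0.999, 0.045, 0.0, -0.002]
ft_force: [-0.7, 0.9, -1.3]
width: 0.0357
grip_force: 29.7
time: 25.08
ee_pos: [0.5071, 0.1016, 0.067]
eef_rot: [0.999, 0.039, -0.0, 0.0]
ft_force: [0.1, -0.3, -0.7]
width: 0.0355
grip_force: 29.7
t 25.08 pos [507.1 101.6  67. ] yaw -1.4925 q7 [-0.4   0.26  0.12  1.93 -0.04  0.95 -1.75] | turn 0.0001 alt -3.142 | shift [ 1.8 -0.3 37. ]
```

```bash
python3 -m pendant '[[0.0018,-0.0003,0.01,0],[0,0,0.015,0],[0,0,0.008,0],[0,0,0.003,0],[0,0,0.0008,0],[0,0,0,0],[0,0,0,0],[0,0,0,0]]' && python3 -m pendant '[[0,0,0,0],[0,0,0,0],[0,0,0,0],[0,0,0,0],[0,0,0,0]]' 0.7 && python3 -m pendant '[[0,0,-0.01,0],[0,0,-0.02,0],[0,0,-0.04,0],[0,0,-0.04,0],[0,0,0,0]]' 1; python3 -c "
from h import *
go(.588,.3335,.06,.3)
go(.588,.3335,.06,-1.4)"
```

```text
time: 25.75
ee_pos: [0.5093, 0.1034, 0.0305]
eef_rot: [0.999, 0.039, 0.0, -0.0]
ft_force: [-0.4, -0.2, -0.5]
width: 0.0358
grip_force: 29.7
time: 26.17
ee_pos: [0.5091, 0.1035, 0.0303]
eef_rot: [0.999, 0.039, 0.0, -0.0]
ft_force: [-0.3, -0.0, 0.2]
width: 0.058
grip_force: 0.0
time: 26.58
ee_pos: [0.5129, 0.1043, 0.1486]
eef_rot: [0.999, 0.039, 0.006, -0.002]
ft_force: [1.2, 1.0, 0.1]
width: 0.0836
grip_force: 0.0
t 26.58 pos [512.9 104.3 148.6] yaw -1.4928 q7 [-0.4   0.17  0.13  1.85 -0.02  1.11 -1.76] | turn 1.3488 alt -1.793 | shift [-196.8 -138.4   90.3]
t 26.58 pos [512.9 104.3 148.6] yaw -1.4928 q7 [-0.4   0.17  0.13  1.85 -0.02  1.11 -1.76] | turn -0.0928 alt 3.049 | shift [ 111.9 -213.    90.3]
```

```bash
python3 -m pendant '[[0.0121,-0.0279,0,0],[0.0121,-0.0279,0,0],[0.0121,-0.0279,0.01,0],[0.0121,-0.0279,0.01,0],[0.0121,-0.0279,0.015,0],[0.0121,-0.0279,0.015,0],[0.0121,-0.0279,0.015,0],[0.0121,-0.0279,0.015,0]]' && python3 -m pendant '[[0,0,0,0],[0,0,0,0],[0,0,0,0]]'; python3 - <<'E'
from h import *
T=r.camera("top");Sd=r.camera("side")
m=pick("nut",Sd,"side",(234,193)); L=[.5085,.1025]
if m is not None: print("nut",fit("nut",[Sd],[m],[.5085,.1025,.0782],.013))
m=pick("nut",T,"top",(214,216))
if m is not None: print("nut top",fit("nut",[T],[m],[.5085,.1025,.0782],.013))
for i in range(2):
  Sd=r.camera("side");m=pick("bearing",Sd,"side",(245,165))
  if m is not None: print("brg",fit("bearing",[Sd],[m],[.588,.3335,0],0,False))
cv2.imwrite('pics/g4.png',np.hstack([cv2.resize(c['img'][v-40:v+40,u-40:u+40,::-1],(400,400),interpolation=cv2.INTER_CUBIC) for c,u,v in((T,214,216),(Sd,236,185))]))
go(.5883,.3335,.013,-1.4928)
E
```

```text
time: 27.25
ee_pos: [0.5885, 0.335, 0.0603]
eef_rot: [0.999, 0.039, 0.0, -0.0]
ft_force: [1.0, -0.6, 0.3]
width: 0.0867
grip_force: 0.0
time: 27.5
ee_pos: [0.5884, 0.3329, 0.0607]
eef_rot: [0.999, 0.039, 0.0, 0.0]
ft_force: [0.3, -0.1, 0.3]
width: 0.087
grip_force: 0.0
nut (array([ 0.50761739,  0.10126794, -0.1515089 ]), np.float64(0.23400415124988716))
nut top (array([0.51216914, 0.10204147, 0.18902046]), np.float64(0.26005675179435817))
brg (array([ 0.58613006,  0.33381485, -0.06415965]), np.float64(0.05868908058689082))
t 27.9 pos [588.2 333.2  60.8] yaw -1.4929 q7 [-0.62  0.57  0.05  1.5  -0.03  1.07 -2.06] | turn -0.0001 alt 3.142 | shift [ 0.1 -0.3 47.8]
```

View pics/g4.png

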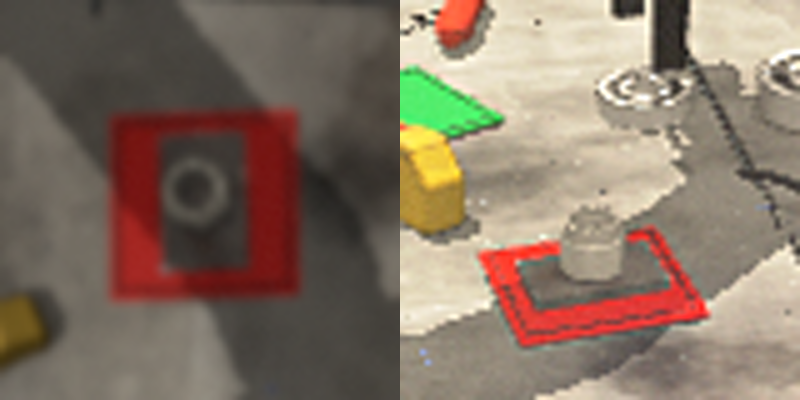

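Side and top views, allowing for lean, agree that the nut stands upright on the middle of the plate. Next the bearing, squeezed on two axes to centre it in the jaws.

```bash
python3 -m pendant '[[0,0,0.02,0],[0,0,0.015,0],[0,0,0.01,0],[0,0,0.0025,0],[0,0,0,0],[0,0,0,0]]' && python3 -m pendant '[[0,0,0,0],[0,0,0,0],[0,0,0,0],[0,0,0,0],[0,0,0,0],[0,0,0,0]]' 0 20 && python3 -m pendant '[[0,0,0,0],[0,0,0,0],[0,0,0,0],[0,0,0,0],[0,0,0,0]]' 1
```

```text
time: 28.4
ee_pos: [0.5882, 0.3336, 0.013]
eef_rot: [0.999, 0.039, 0.0, -0.0]
ft_force: [-0.3, 0.3, -0.2]
width: 0.0869
grip_force: 0.0
time: 28.9
ee_pos: [0.5881, 0.3335, 0.0129]
eef_rot: [0.999, 0.039, 0.0, -0.0]
ft_force: [-0.5, -0.1, 2.1]
width: 0.0614
grip_force: 20.0
time: 29.32
ee_pos: [0.588, 0.3335, 0.0127]
eef_rot: [0.999, 0.039, -0.0, -0.0]
ft_force: [0.3, -0.4, 1.1]
width: 0.0838
grip_force: 0.0
```

```bash
python3 -m pendant '[[0,0,0,-0.121],[0,0,0,-0.121],[0,0,0,-0.121],[0,0,0,-0.121],[0,0,0,-0.121],[0,0,0,-0.121],[0,0,0,-0.121]]' && python3 -m pendant '[[0,0,0,-0.121],[0,0,0,-0.121],[0,0,0,-0.121],[0,0,0,-0.121],[0,0,0,-0.121],[0,0,0,-0.121]]' && python3 -m pendant '[[0,0,0,0],[0,0,0,0],[0,0,0,0],[0,0,0,0],[0,0,0,0],[0,0,0,0],[0,0,0,0]]' 0 40
```

```text
time: 29.9
ee_pos: [0.5881, 0.3335, 0.0127]
eef_rot: [0.894, 0.449, 0.0, -0.0]
ft_force: [-0.4, -0.1, -0.1]
width: 0.0871
grip_force: 0.0
time: 30.4
ee_pos: [0.5882, 0.3334, 0.0128]
eef_rot: [0.676, 0.737, 0.0, 0.0]
ft_force: [0.4, -0.5, -0.3]
width: 0.087
grip_force: 0.0
time: 30.98
ee_pos: [0.5878, 0.3336, 0.0127]
eef_rot: [0.678, 0.735, -0.0, -0.0]
ft_force: [-1.2, 0.2, 0.6]
width: 0.0606
grip_force: 40.0
```

```bash
python3 -m pendant '[[0,0,-0.01,0],[0,0,-0.02,0],[0,0,-0.03,0],[0,0,-0.03,0],[0,0,0,0],[0,0,0,0],[0,0,0,0]]'; python3 -c "
from h import *
go(.5277,-.1473,.0178,.0782)"
```

```text
time: 31.57
ee_pos: [0.5878, 0.3332, 0.1023]
eef_rot: [0.678, 0.735, -0.0, -0.0]
ft_force: [-0.8, -1.3, -3.1]
width: 0.0602
grip_force: 40.0
t 31.57 pos [587.8 333.2 102.3] yaw 0.0804 q7 [-0.37  0.55 -0.3   1.45  0.17  1.17 -0.61] | turn 0.0022 alt -3.139 | shift [-474.3  -97.4   84.8]
```

```bash
python3 -m pendant '[[-0.0339,-0.007,0,0],[-0.0339,-0.007,0,0],[-0.0339,-0.007,0,0],[-0.0339,-0.007,0,0],[-0.0339,-0.007,0,0],[-0.0339,-0.007,0,0],[-0.0339,-0.007,0,0]]' && python3 -m pendant '[[-0.0339,-0.007,0,0],[-0.0339,-0.007,0,0],[-0.0339,-0.007,0,0],[-0.0339,-0.007,0,0],[-0.0339,-0.007,0,0],[-0.0339,-0.007,0.01,0],[-0.0339,-0.007,0.02,0],[0,0,0.02,0]]' && python3 -m pendant '[[0,0,0,0],[0,0,0,0],[0,0,0,0]]'; python3 -c "
from h import *
go(.5277,-.1473,.0178,.0782)"
```

```text
time: 32.15
ee_pos: [0.5568, 0.0911, 0.1012]
eef_rot: [0.678, 0.735, -0.001, -0.001]
ft_force: [0.8, 0.0, -2.4]
width: 0.0605
grip_force: 40.0
time: 32.82
ee_pos: [0.5262, -0.1562, 0.0514]
eef_rot: [0.681, 0.732, -0.002, 0.001]
ft_force: [-0.2, -1.3, -2.8]
width: 0.0605
grip_force: 40.0
time: 33.07
ee_pos: [0.5289, -0.1461, 0.0529]
eef_rot: [0.677, 0.736, 0.0, -0.0]
ft_force: [1.0, -0.2, -2.1]
width: 0.0605
grip_force: 40.0
t 33.07 pos [ 528.9 -146.1   52.9] yaw 0.0822 q7 [ 0.29  0.35 -0.12  1.85  0.05  0.95  0.23] | turn 0.004 alt -3.138 | shift [-1.1 -1.3 35.1]
```

```bash
python3 -m pendant '[[-0.0011,-0.0013,0.015,0],[0,0,0.01,0],[0,0,0.007,0],[0,0,0.0025,0],[0,0,0.0008,0],[0,0,0,0],[0,0,0,0]]' && python3 -m pendant '[[0,0,0,0],[0,0,0,0],[0,0,0,0],[0,0,0,0],[0,0,0,0]]' 1 && python3 -m pendant '[[0,0,-0.01,0],[0,0,-0.02,0],[0,0,-0.03,0],[0,0,-0.03,0],[0,0,0,0]]'; python3 -c "
from h import *
go(.5834,-.3545,.06,3.39-np.pi)
go(.5834,-.3545,.06,1.74)"
```

```text
time: 33.65
ee_pos: [0.5278, -0.1484, 0.0178]
eef_rot: [0.678, 0.735, 0.0, 0.0]
ft_force: [0.0, 0.8, -2.2]
width: 0.0603
grip_force: 40.0
time: 34.07
ee_pos: [0.5276, -0.1487, 0.0176]
eef_rot: [0.678, 0.735, 0.0, 0.0]
ft_force: [0.2, -0.1, 1.1]
width: 0.0836
grip_force: 0.0
time: 34.48
ee_pos: [0.5306, -0.1493, 0.1141]
eef_rot: [0.678, 0.735, 0.002, 0.004]
ft_force: [1.4, -0.7, 0.5]
width: 0.0869
grip_force: 0.0
t 34.48 pos [ 530.6 -149.3  114.1] yaw 0.0805 q7 [ 0.29  0.27 -0.12  1.8   0.04  1.06  0.24] | turn -0.168 alt 2.974 | shift [-211.6    0.3   54.9]
t 34.48 pos [ 530.6 -149.3  114.1] yaw 0.0805 q7 [ 0.29  0.27 -0.12  1.8   0.04  1.06  0.24] | turn 1.482 alt -1.66 | shift [ 17.  210.9  54.9]
```

```bash
python3 -m pendant '[[0,0,0,-0.09],[0,0,0,-0.09],[0,0,0,0],[0,0,0,0]]'; python3 - <<'E'
from h import *
T=r.camera("top");Sd=r.camera("side")
for c,cn,k in((T,"top",(370,197)),(Sd,"side",(309,299))):
    m=pick("coupling",c,cn,k)
    if m is not None: print(cn,fit("coupling",[c],[m],[.5834,-.3545,3.39],0))
c=Sd;m=pick("bearing",Sd,"side",(260,246))
if m is not None: print("brg",fit("bearing",[c],[m],[.5277,-.1473,0],.005,False))
cv2.imwrite('pics/g5.png',np.hstack([cv2.resize(c['img'][v-40:v+40,u-40:u+40,::-1],(400,400),interpolation=cv2.INTER_CUBIC) for c,u,v in((Sd,262,244),)]+[cv2.resize(Sd['img'][279:319,289:329,::-1],(400,400),interpolation=cv2.INTER_CUBIC)]))
go(.5857,-.3637,.05,.26)
E
```

```text
time: 34.82
ee_pos: [0.5275, -0.1487, 0.1079]
eef_rot: [0.61, 0.792, 0.0, 0.0]
ft_force: [-0.0, -0.4, -0.9]
width: 0.0869
grip_force: 0.0
top (array([ 0.5858212 , -0.36043014,  3.37902717]), np.float64(0.41459969988525025))
side (array([ 0.58335902, -0.35506227,  3.38778017]), np.float64(0.12906285885466073))
t 35.07 pos [ 527.4 -148.6  107.4] yaw 0.2593 q7 [ 0.31  0.28 -0.14  1.81  0.04  1.06  0.42] | turn -0.0007 alt 3.141 | shift [-222.9    1.1   57.4]
```

View pics/g5.png

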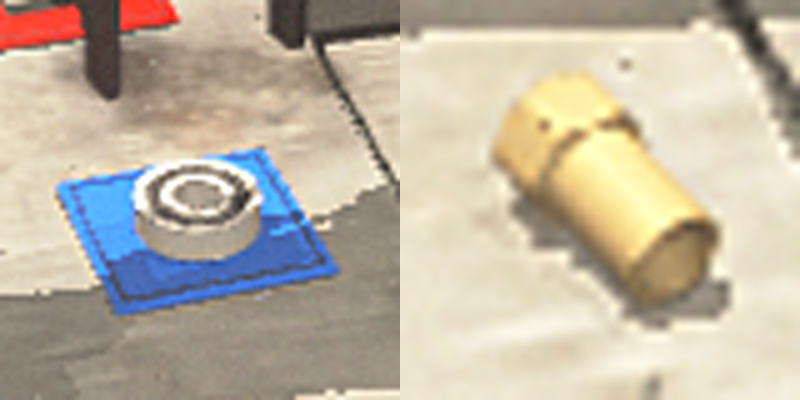

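```bash
python3 -m pendant '[[-0.0318,0,0,0],[-0.0318,0,0.005,0],[-0.0318,0,0.01,0],[-0.0318,0,0.01,0],[-0.0318,0,0.01,0],[-0.0318,0,0.01,0],[-0.0318,0.001,0.012,0],[0,0,0,0]]' && python3 -m pendant '[[0,0,0,0],[0,0,0,0]]'; python3 -c "
from h import *
go(.5857,-.3637,.0135,.26)"
```

```text
time: 35.73
ee_pos: [0.5832, -0.37, 0.0468]
eef_rot: [0.612, 0.791, -0.002, -0.001]
ft_force: [-1.2, 0.0, -0.6]
width: 0.0872
grip_force: 0.0
time: 35.9
ee_pos: [0.5858, -0.3627, 0.0501]
eef_rot: [0.609, 0.793, 0.0, -0.0]
ft_force: [0.2, -0.7, 0.1]
width: 0.0872
grip_force: 0.0
t 35.9 pos [ 585.8 -362.7   50.1] yaw 0.2604 q7 [ 0.52  0.61 -0.05  1.46  0.03  1.07  0.73] | turn 0.0004 alt -3.141 | shift [-1.  -0.4 36.6]
```

```bash
python3 -m pendant '[[-0.001,0,0.015,0],[0,0,0.015,0],[0,0,0.005,0],[0,0,0.0016,0],[0,0,0,0],[0,0,0,0]]' && python3 -m pendant '[[0,0,0,0],[0,0,0,0],[0,0,0,0],[0,0,0,0],[0,0,0,0],[0,0,0,0],[0,0,0,0],[0,0,0,0]]' 0 20 && python3 -m pendant '[[0,0,0,0],[0,0,0,0],[0,0,0,0],[0,0,0,0],[0,0,0,0],[0,0,0,0],[0,0,0,0],[0,0,0,0]]'
```

```text
time: 36.4
ee_pos: [0.5861, -0.3643, 0.014]
eef_rot: [0.609, 0.793, 0.0, 0.0]
ft_force: [-0.5, 0.0, 0.8]
width: 0.0868
grip_force: 0.0
time: 37.07
ee_pos: [0.586, -0.3644, 0.0138]
eef_rot: [0.609, 0.793, 0.0, -0.0]
ft_force: [-0.1, 0.1, -0.1]
width: 0.0415
grip_force: 0.0
time: 37.73
ee_pos: [0.586, -0.3644, 0.0138]
eef_rot: [0.609, 0.793, 0.0, -0.0]
ft_force: [0.5, 1.1, -0.4]
width: 0.0259
grip_force: 19.7
```

```bash
python3 -m pendant '[[0,0,-0.01,0],[0,0,-0.02,0],[0,0,-0.025,0],[0,0,-0.025,0],[0,0,0,0.091],[0,0,0,0.091],[0,0,0,0]]'; python3 -c "
from h import *
go(.5188,-.0325,.0138,.0782)
c=r.camera('side'); cv2.imwrite('pics/g6.png',cv2.resize(c['img'][240:320,270:350,::-1],(400,400),interpolation=cv2.INTER_CUBIC))"
```

```text
time: 38.32
ee_pos: [0.5862, -0.3645, 0.095]
eef_rot: [0.68, 0.733, 0.0, 0.001]
ft_force: [-0.4, 0.1, -1.5]
width: 0.0254
grip_force: 19.7
t 38.32 pos [ 586.2 -364.5   95. ] yaw 0.0743 q7 [ 0.5   0.57 -0.01  1.42  0.01  1.15  0.56] | turn -0.0039 alt 3.138 | shift [336.3 -41.4  81. ]
```

View pics/g6.png

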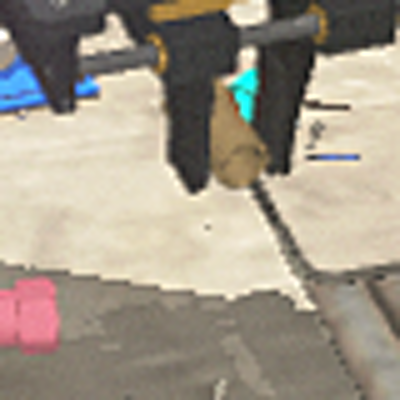

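```bash
python3 -m pendant '[[0.0336,-0.0041,0,0],[0.0336,-0.0041,0,0],[0.0336,-0.0041,0,0],[0.0336,-0.0041,0,0],[0.0336,-0.0041,0,0]]' && python3 -m pendant '[[0.0336,-0.0041,0,0],[0.0336,-0.0041,0,0],[0.0336,-0.0041,0,0],[0.0336,-0.0041,0,0],[0.0336,-0.0041,0,0],[0,0,0.015,0],[0,0,0.02,0],[0,0,0,0]]' && python3 -m pendant '[[0,0,0,0],[0,0,0,0]]'; python3 -c "
from h import *
go(.5188,-.0325,.0138,.0782)"
```

```text
time: 38.78
ee_pos: [0.5516, -0.197, 0.0938]
eef_rot: [0.677, 0.736, -0.0, -0.0]
ft_force: [0.6, 0.7, -0.8]
width: 0.0261
grip_force: 19.7
time: 39.45
ee_pos: [0.5164, -0.0321, 0.056]
eef_rot: [0.677, 0.736, -0.002, -0.002]
ft_force: [-0.1, -0.0, -2.6]
width: 0.0256
grip_force: 19.7
time: 39.62
ee_pos: [0.5191, -0.0331, 0.0596]
eef_rot: [0.679, 0.735, 0.0, 0.0]
ft_force: [0.2, -1.3, -0.4]
width: 0.0256
grip_force: 19.7
t 39.62 pos [519.1 -33.1  59.6] yaw 0.0792 q7 [ 0.12  0.28 -0.16  1.92  0.06  0.94  0.01] | turn 0.001 alt -3.141 | shift [ 0.6 -0.3 45.8]
```

```bash
python3 -m pendant '[[0.0006,0,0.015,0],[0,0,0.015,0],[0,0,0.01,0],[0,0,0.004,0],[0,0,0.0015,0],[0,0,0,0],[0,0,0,0],[0,0,0,0]]' && python3 -m pendant '[[0,0,0,0],[0,0,0,0],[0,0,0,0],[0,0,0,0],[0,0,0,0]]' 0.7 && python3 -m pendant '[[0,0,-0.01,0],[0,0,-0.02,0],[0,0,-0.04,0],[0,0,-0.04,0],[0,0,0,0]]' 1; python3 -c "
from h import *
go(.4197,.2146,.0247,.451)"
```

```text
time: 40.28
ee_pos: [0.5193, -0.0321, 0.014]
eef_rot: [0.679, 0.734, 0.0, 0.0]
ft_force: [1.1, -0.0, -1.3]
width: 0.0256
grip_force: 19.7
time: 40.7
ee_pos: [0.5187, -0.0321, 0.0134]
eef_rot: [0.679, 0.734, 0.0, 0.0]
ft_force: [0.1, -0.1, 0.5]
width: 0.051
grip_force: 0.0
time: 41.12
ee_pos: [0.5227, -0.032, 0.1317]
eef_rot: [0.679, 0.734, 0.004, 0.004]
ft_force: [1.9, -2.1, 0.6]
width: 0.0826
grip_force: 0.0
t 41.12 pos [522.7 -32.  131.7] yaw 0.0786 q7 [ 0.13  0.19 -0.17  1.86  0.04  1.08  0.02] | turn -0.3724 alt 2.769 | shift [267.4  13.7 105.8]
```

```bash
python3 - <<'E'
from h import *
T=r.camera("top");Sd=r.camera("side")
cs=[];ms=[]
for c,cn in((T,"top"),(Sd,"side")):
    k=proj(c,np.array([[.42,.215,.025]]))[0]
    m=pick("tape",c,cn,k); print(cn,k)
    if m is not None: cs.append(c);ms.append(m);print([fit("tape",[c],[m],[.42,.215,y],0) for y in(.45,.45+np.pi)])
tiles=[]
for c in(T,Sd):
    im=cv2.resize(c["img"],None,fx=8,fy=8,interpolation=cv2.INTER_CUBIC)[:,:,::-1].copy()
    for q in(SH["tape"][:,:],):
        for zz in(0,.055):
            b=place(box(-14,16,-31,35,0,0)[[0,2,6,4]],(.4197,.2146,.451),zz)
            cv2.polylines(im,[np.rint((proj(c,b)+.5)*8).astype(np.int32)],True,(255,0,255) if zz else (255,255,0),1)
    u=(proj(c,np.array([[.42,.215,.025]]))[0]*8).astype(int); tiles.append(im[u[1]-200:u[1]+200,u[0]-200:u[0]+200])
u=(proj(Sd,np.array([[.52,-.02,.0]]))[0]*6).astype(int); im=cv2.resize(Sd["img"],None,fx=6,fy=6,interpolation=cv2.INTER_CUBIC)[:,:,::-1]
cv2.imwrite("pics/g7.png",cv2.resize(np.hstack(tiles),(800,400)))
cv2.imwrite("pics/g8.png",im[u[1]-200:u[1]+200,u[0]-300:u[0]+300])
E
```

```text
top [170.9665855  244.15956556]
[(array([0.42271971, 0.21244277, 0.47755244]), np.float64(0.0845969672785315)), (array([0.42270048, 0.21688238, 3.62007481]), np.float64(0.0885938089054581))]
side [198.1693519  180.30345572]
[(array([0.42148209, 0.21774136, 0.37094798]), np.float64(0.09468244707451245)), (array([0.42206132, 0.22056971, 3.50910732]), np.float64(0.09986794321558268))]
```

View pics/g7.png

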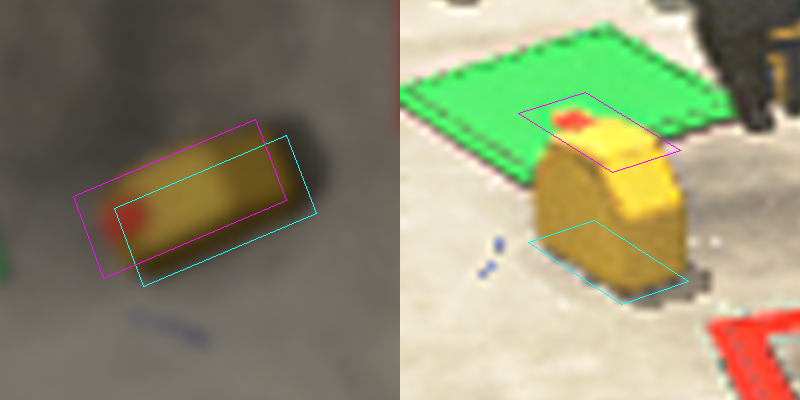

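View pics/g8.png

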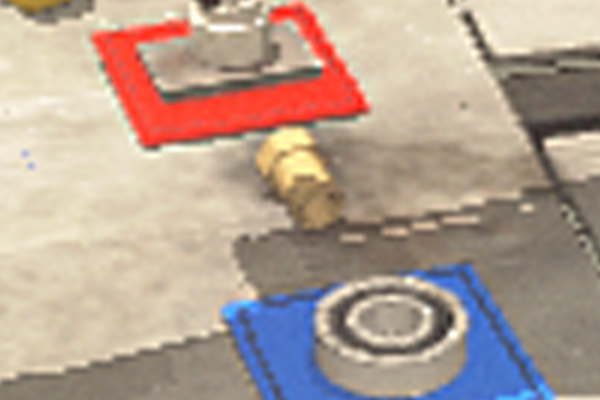

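```bash
python3 -m pendant '[[0,0,0,-0.124],[0,0,0,-0.124],[0,0,0,-0.124],[0,0,0,0]]' && python3 -m pendant '[[0.0332,0.0022,0,0],[0.0332,0.0022,0,0],[0.0332,0.0022,0,0],[0.0332,0.0022,0,0],[0.0332,0.0022,0,0],[0.0332,0.0022,0,0],[0.0332,0.0022,0,0],[0.0332,0.0022,0,0]]' && python3 -m pendant '[[0,0,0.01,0],[0,0,0.01,0],[0,0,0,0],[0,0,0,0]]'; python3 -c "
from h import *
go(.4205,.2150,.0247,.451)"
```

```text
time: 41.65
ee_pos: [0.5176, -0.032, 0.1219]
eef_rot: [0.529, 0.849, -0.001, -0.001]
ft_force: [-0.1, 0.1, -0.2]
width: 0.0874
grip_force: 0.0
time: 42.32
ee_pos: [0.4174, 0.2157, 0.1226]
eef_rot: [0.533, 0.846, -0.001, -0.0]
ft_force: [0.9, 0.4, -0.3]
width: 0.0868
grip_force: 0.0
time: 42.65
ee_pos: [0.4186, 0.2131, 0.1022]
eef_rot: [0.533, 0.846, -0.001, -0.001]
ft_force: [0.3, 0.0, 0.8]
width: 0.0873
grip_force: 0.0
t 42.65 pos [418.6 213.1 102.2] yaw 0.4471 q7 [-0.16  0.15 -0.43  1.99  0.07  1.02 -0.18] | turn -0.0039 alt 3.138 | shift [ 0.9  2.7 77.5]
```

```bash
python3 -m pendant '[[0.001,0.001,0.02,0],[0,0.001,0.02,0],[0,0,0.02,0],[0,0,0.015,0],[0,0,0.003,0],[0,0,0,0],[0,0,0,0]]' && python3 -m pendant '[[0,0,0,0],[0,0,0,0],[0,0,0,0],[0,0,0,0],[0,0,0,0],[0,0,0,0],[0,0,0,0],[0,0,0,0]]' 0 25 && python3 -m pendant '[[0,0,0,0],[0,0,0,0],[0,0,0,0],[0,0,0,0],[0,0,0,0],[0,0,0,0]]'
```

```text
time: 43.23
ee_pos: [0.4209, 0.2161, 0.0261]
eef_rot: [0.532, 0.847, 0.0, 0.0]
ft_force: [-0.2, 0.3, 0.9]
width: 0.0872
grip_force: 0.0
time: 43.9
ee_pos: [0.4202, 0.2165, 0.0253]
eef_rot: [0.531, 0.847, 0.0, -0.0]
ft_force: [-0.3, -0.1, -0.4]
width: 0.0416
grip_force: 0.0
time: 44.4
ee_pos: [0.4201, 0.2164, 0.0253]
eef_rot: [0.531, 0.847, -0.0, -0.0]
ft_force: [-1.0, -0.2, 0.6]
width: 0.0305
grip_force: 24.8
```

```bash
python3 -m pendant '[[0,0,-0.01,0],[0,0,-0.015,0],[0,0,-0.02,0],[0,0,0,0],[0,0,0,0]]';python3 -c "
from h import *
go(.418,.362,.0303,.451)"
```

```text
time: 44.82
ee_pos: [0.4209, 0.2167, 0.0714]
eef_rot: [0.531, 0.847, 0.001, 0.001]
ft_force: [1.0, -1.1, -2.4]
width: 0.0301
grip_force: 24.8
t 44.82 pos [420.9 216.7  71.4] yaw 0.4504 q7 [-0.17  0.2  -0.43  2.01  0.1   0.95 -0.2 ] | turn -0.0006 alt 3.141 | shift [132.   60.6  41.2]
```

```bash
python3 -m pendant '[[0.0188,0.0087,0,0],[0.0188,0.0087,0,0],[0.0188,0.0087,0,0],[0.0188,0.0087,0,0],[0.0188,0.0087,0,0],[0.0188,0.0087,0,0],[0.0188,0.0087,0.01,0],[0,0,0.01,0]]' && python3 -m pendant '[[0,0,0.01,0],[0,0,0,0],[0,0,0,0],[0,0,0,0]]';python3 -c "
from h import *
go(.418,.362,.0303,.451)"
```

```text
time: 45.48
ee_pos: [0.4163, 0.3658, 0.0498]
eef_rot: [0.53, 0.848, 0.001, -0.001]
ft_force: [-0.6, -0.6, -2.1]
width: 0.0298
grip_force: 24.8
time: 45.82
ee_pos: [0.4181, 0.3605, 0.0404]
eef_rot: [0.532, 0.847, -0.0, 0.0]
ft_force: [0.4, -0.0, -2.5]
width: 0.0301
grip_force: 24.8
t 45.82 pos [418.1 360.5  40.4] yaw 0.4495 q7 [-0.4   0.41 -0.47  1.83  0.22  0.95 -0.51] | turn -0.0015 alt 3.14 | shift [ 1.3  0.6 10.1]
```

Lower, release, clear away, and check everything.

```bash
python3 -m pendant '[[0.0013,0.0006,0.005,0],[0,0,0.003,0],[0,0,0.0015,0],[0,0,0,0],[0,0,0,0],[0,0,0,0]]' && python3 -m pendant '[[0,0,0,0],[0,0,0,0],[0,0,0,0],[0,0,0,0],[0,0,0,0],[0,0,0,0]]' 1 && python3 -m pendant '[[0,0,-0.01,0],[0,0,-0.02,0],[0,0,-0.04,0],[0,0,-0.04,0],[0,0,-0.04,0],[0,0,0,0]]' && python3 -m pendant '[[0.01,-0.03,0,0],[0.01,-0.03,0,0],[0.01,-0.03,0,0],[0.01,-0.03,0,0],[0.01,-0.03,0,0],[0.01,-0.03,0,0],[0,0,0,0],[0,0,0,0]]'; python3 - <<'E'
from h import *
T=r.camera("top");Sd=r.camera("side")
for n,p,z in(("tape",(.4187,.3605,.451),.005),("coupling",(.518,-.0228,3.22),0),("bearing",(.5277,-.1473,0),.005),("plate",(.508,.1017,.078),.005),("nut",(.508,.1017,.078),.013)):
  for c,cn in((T,"top"),(Sd,"side")):
    m=pick(n,c,cn,proj(c,np.array([[p[0],p[1],z+.012]]))[0])
    if m is not None: x,e=fit(n,[c],[m],p,z,n!="bearing"); print(n,cn,np.round(x,4),round(e,3))
t=cv2.resize(T['img'][140:290,80:390,::-1],(800,387),interpolation=cv2.INTER_CUBIC)
cv2.imwrite('pics/e1.png',t); s=cv2.resize(Sd['img'][130:290,150:350,::-1],(740,592),interpolation=cv2.INTER_CUBIC); cv2.imwrite('pics/e2.png',s); print(r.read_state()["ee_pos"],r.read_state()["time"])
E
```

```text
time: 46.32
ee_pos: [0.4177, 0.3629, 0.031]
eef_rot: [0.531, 0.847, 0.0, 0.0]
ft_force: [0.1, 0.3, -1.9]
width: 0.03
grip_force: 24.8
time: 46.82
ee_pos: [0.4177, 0.3629, 0.0309]
eef_rot: [0.531, 0.847, 0.0, 0.0]
ft_force: [0.3, -0.4, 0.3]
width: 0.0624
grip_force: 0.0
time: 47.32
ee_pos: [0.42, 0.3658, 0.19]
eef_rot: [0.531, 0.847, 0.006, 0.002]
ft_force: [0.7, 0.9, 0.5]
width: 0.0868
grip_force: 0.0
time: 47.98
ee_pos: [0.2287, 0.3386, 0.1818]
eef_rot: [0.53, 0.848, 0.001, 0.001]
ft_force: [0.5, 1.1, 0.0]
width: 0.087
grip_force: 0.0
tape top [0.4198 0.3615 0.3936] 0.119
tape side [0.4192 0.3603 0.3354] 0.121
coupling side [ 0.5187 -0.0214  3.2318] 0.081
bearing top [ 0.5297 -0.1479  0.1039] 0.135
bearing side [ 0.5289 -0.1486 -0.153 ] 0.046
plate top [0.5089 0.1011 0.1007] 0.307
plate side [0.5082 0.0998 0.1186] 0.35
nut side [ 0.5098  0.1043 -0.1042] 0.068
[0.22960929 0.33844654 0.18076093] 48.5833
```

View pics/e1.png

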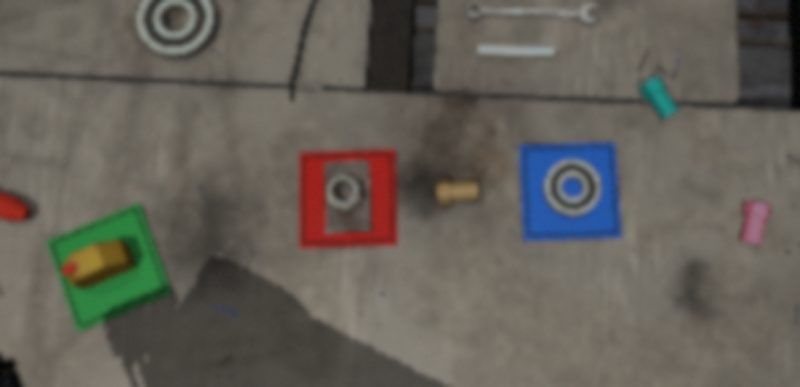

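View pics/e2.png

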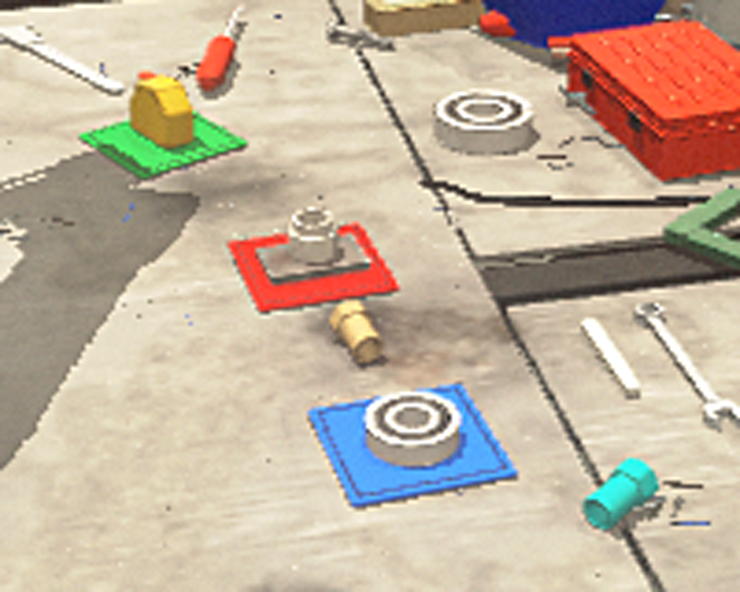

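Every part is within about 3 mm of its target, and the chalk, spanner and look-alikes are untouched.

```bash
python3 -c "
from bench import r
print(r.close_job())"
```

```text
the job is handed in; nothing more can be done
None
```

The job is handed in at about 49 s of the 136 s allowed, with every part set out as asked within about 3 mm by the cameras; the handing-in call gave no verdict.

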